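# Find the free tilt bin by feel, clear its swing and tip it open

### The job

Two of the three steel tilt bins are held by hidden transit catches and nothing shows which: ease the rims forward gently to feel which bin is free, and never force a held one. Then slide the one item that stands in the free bin's swing out of the way, upright on the counter, and tip that bin forward all the way onto its stop without the bin ever striking the item. Leave the other two bins shut and everything else standing where it is.

Things in the scene. Friction and masses are not known exactly. Their poses are not given: they have to be found in the camera images.
- rack: Fixed steel rack with three tilt bins side by side. Origin: on the counter under the bins' common hinge line, at the middle bin; x points away from the robot, y along the row, z up. The hinge line lies along y at rack x = 0, z = 12 mm. Thin upright dividers 85 mm high stand beside the bins at y = +-90 and +-272 mm, x = 0 to 100 mm.
- shelf (a point): Middle of the top of the rack's closed grey housing behind the bins, a white shelf board at z = 128 mm, rack x = 90 to 220, y = -290 to 290 mm; boxes on it at rack x = 140 to 200 mm reach z = 166 mm. Catches hidden inside hold two of the bins: a held bin gives about 0.05 rad (6 mm at the rim) and then stops hard.
- bin_left (a joint): Forward tilt of the left (+y = +0.18 m in the rack frame) bin: 0 = shut, panel upright; grows as the rim comes towards the robot; 1.35 = on its stop. Steel scoop 150 mm wide: front panel 3 mm thick, floor 90 mm deep, side walls 97 mm high near the panel, 48 mm from 42 mm behind it, no back wall. Stiff hinge: a free bin stays where left and needs about 3 N at the rim.
- bin_mid (a joint): Forward tilt of the middle (rack y = 0) bin: 0 = shut, panel upright; grows as the rim comes towards the robot; 1.35 = on its stop. Steel scoop 150 mm wide: front panel 3 mm thick, floor 90 mm deep, side walls 97 mm high near the panel, 48 mm from 42 mm behind it, no back wall. Stiff hinge: a free bin stays where left and needs about 3 N at the rim.
- bin_right (a joint): Forward tilt of the right (rack y = -0.18 m) bin: 0 = shut, panel upright; grows as the rim comes towards the robot; 1.35 = on its stop. Steel scoop 150 mm wide: front panel 3 mm thick, floor 90 mm deep, side walls 97 mm high near the panel, 48 mm from 42 mm behind it, no back wall. Stiff hinge: a free bin stays where left and needs about 3 N at the rim.
- rim_left (a point): Middle of the top of the rolled rim (8 mm thick) of the left bin's front panel, 142 mm from the hinge line, 154 mm above the counter when shut; moves with the bin.
- rim_mid (a point): Middle of the top of the rolled rim (8 mm thick) of the mid bin's front panel, 142 mm from the hinge line, 154 mm above the counter when shut; moves with the bin.
- rim_right (a point): Middle of the top of the rolled rim (8 mm thick) of the right bin's front panel, 142 mm from the hinge line, 154 mm above the counter when shut; moves with the bin.
- dome: Bag-valve mask dome of black rubber, 90 mm across at the base, 85 mm high with a 26 mm neck on top, standing upright before one of the bins. Origin: centre of its underside.
- block: Cervical collar buckle block of green plastic, 70 mm (its x) by 90 mm (its y), 62 mm high with ridges on top, standing before one of the bins. Origin: centre of its underside.
- tin: Steel instrument tin with lid, 82 mm (its x) by 96 mm (its y), 60 mm high (small look-only grip to 66 mm), standing before one of the bins. Origin: centre of its underside.
- vial0: Upright amber glass vial, 24 mm across, 55 mm high, a bystander. Origin: centre of its underside.
- vial1: Upright amber glass vial, 24 mm across, 55 mm high, a bystander. Origin: centre of its underside.
- vial2: Upright amber glass vial, 24 mm across, 55 mm high, a bystander. Origin: centre of its underside.
- penlight: Chrome penlight lying on the counter, 125 mm long along its x, 15 mm thick, a bystander. Origin: on its underside, near mid-length.
Mind the look-alikes: they are no part of the job. There is more than one size of the block; the one meant has the size given above. Several things have the shape of the dome; the one meant has the colours described above.

How it is judged (in metres and radians):
At the end, for the whole second after the job is handed in: One bin is tilted more than 1.22 rad and the other two less than 0.15 rad; at least two of dome, block and tin are within 20 mm of where they started; all three stand upright (within 0.15 rad) at rest on the counter; vials and penlight are within 25 mm of their starts, vials upright (((value of joint bin_left above 1.22 rad and value of joint each of bin_mid, bin_right below 0.15 rad) or (value of joint bin_mid above 1.22 rad and value of joint each of bin_left, bin_right below 0.15 rad) or (value of joint bin_right above 1.22 rad and value of joint each of bin_left, bin_mid below 0.15 rad)) and (distance of each of block, tin from where it was at the start of the episode below 0.02 m or distance of each of dome, tin from where it was at the start of the episode below 0.02 m or distance of each of dome, block from where it was at the start of the episode below 0.02 m) and angle between each of dome, block, tin's own z axis and vertical below 0.15 rad and height (world z) of each of dome, block, tin below 0.01 m and linear speed of each of dome, block, tin below 0.02 m/s and distance of each of vial0, vial1, vial2, penlight from where it was at the start of the episode below 0.025 m and angle between each of vial0, vial1, vial2's own z axis and vertical below 0.2 rad); the robot touches nothing.
It fails at once if a bin or the rack strikes or pushes one of the three items (over 2 N) (contact force between rack and dome above 2 N or contact force between rack and block above 2 N or contact force between rack and tin above 2 N).
It fails at once if a bin or the rack is forced (over 45 N) (contact force between the arm and rack above 45 N).
It fails at once if an item or a vial is knocked over (angle between any of dome, block, tin, vial0, vial1, vial2's own z axis and vertical above 0.6 rad).
It also fails if it takes over 72 s, if anything falls off the work surface, if the arm or the gripper's body presses on something with over 40 N, if the wrist force passes 120 N, or if a joint passes its speed limit or range.

### The arm

A 6-joint arm with a two-finger parallel gripper is mounted at the origin on the work surface. World frame = base frame: x ahead of the robot, y to its left, z up, the work surface at z = 0. Lengths are in m, angles in degrees, forces in N, time in s.
With the tool pointing down it reaches from about 0.25 to 0.725 m from the base axis. Payload 4 kg.
Tool frame: the origin (TCP) lies midway between the tips of the shut fingers; the grasp point (between the pads) lies arm.grip_depth behind it (arm.grip_depth is the distance from the TCP to the grasp point, in m); z points along the fingers, y is the line along which they close (so a half turn about z gives the same grasp; the last joint's range is limited). The gripper opens to 85 mm and grips with 20 to 120 N. Pads are 22 mm wide; open, the fingers measure 114 mm over their backs; the gripper's body (76 mm by 85 mm) begins 54 mm behind the grasp point. The pads swing forward as they close: fully open they stand 13 mm farther back than shut.
Start: joints at [72.365, 13.785, 0.286, 76.501, 0, 90], TCP at [0.151, 0.477, 0.231] pointing down, gripper open.
Joint ranges: [-155.79, 155.79], [-60.16, 107.12], [-62.33, 73.08], [-114, 123.19], [-81.49, 82.49], [-180, 180]. Speed limits (degrees/s): [159.86, 159.86, 180, 180, 180, 180].

### API

Orientations are given as [roll, pitch, yaw] about the fixed x, y, z axes, in that order (R = Rz(yaw) Ry(pitch) Rx(roll)).
In Python, from rig import arm gives the robot as it stands.
- The arm moves only by the tool carry_out, never from a script. Its arguments are lists of equal length, an entry for each row: "linear": the shift along the tool's x, y, z in m, a list of three; "spin": the turn about the tool's z in degrees. In form: {"linear": [[tx, ty, tz], ...], "spin": [spin, ...]}. A call has 1 to 10 rows; each row is the pose to reach, as a shift and turn from the pose commanded when the call began, along the tool's axes at that moment; what a row does not reach only later rows make up. A row lasts 1/12 s, in which the tool goes at most 41.7 mm and 7.16 degrees, less where a joint would pass 70% of its speed; a pose out of reach is approached as far as the arm can. A call with a gripper value outside its range is refused whole. "claw" is the finger opening in m, from 0 to 0.0854, set as the call begins (left out, the last holds). The fingers move at their own pace and stop on an object; "squeeze" is the grip in N (left out, the last holds). Time passes only in rows, so rows that repeat a pose let the fingers close. It gives the time, the measured TCP pose, the force, the opening and the grip force at its end, in the units of the state.
- arm.observe(): the state, without advancing time (a new reading comes with each control period).
- arm.capture(name): name is "side" or "top"; returns a dict with "frame" (384x512x3 uint8, red, green, blue), "mtx" (3x3 intrinsics, pixels), "dist_coeffs" ([k1, k2, p1, p2, k3] as OpenCV has them; the pictures are not rectified), "origin" and "attitude" of the camera in the world. Camera axes: x right, y down, z forward; pixel columns grow to the right and rows downward; lengths in m; the calibration is good to about 2 mm. A picture is of the moment at which its call begins. There is no depth.
- arm.hand_in(): hands the job in; it is judged then, once.
The state is a dict: "t": time; "joint_positions": joint angles; "qvel": joint speeds; "joint_efforts": joint torques, N m; "position": TCP position; "orientation": TCP orientation; "contact_force": force on the tool from outside, world axes, zero at the start; "ft_torque": the same for the moment, N m; "gripper_width": finger opening in m; "grip_force": force on a finger pad.
Only numpy, scipy, OpenCV 4.12 (cv2) and the standard library are available. Lean on these libraries where they do the work, as an engineer would, in place of code of your own. Each camera call takes 0.05 s, during which the arm holds its last target. There are 200 camera calls.

## Working session

There is one attempt and no reset: what is moved stays moved. The work goes in short steps, Python scripts to look and compute and a tool call to move; the robot and the scene stay as the last step left them, time stands still between calls to the robot, and variables do not carry over. Pictures are saved under pics/ and viewed, at most 10 in all, crops included, and the job is handed in when it is done.

Besides the shell and the picture viewer there is one more tool, called after "Request:" by a JSON object that holds its "fn" and its "kwargs", one argument or row to a line. carry_out: Moves the arm, as the interface text tells. Its arguments: {"type":"object","properties":{"linear":{"type":"array"},"spin":{"type":"array"},"claw":{"type":"number"},"squeeze":{"type":"number"}},"required":["linear","spin"]}

```bash
mkdir -p pics; ls; python3 - <<'E'
from rig import arm
import cv2
for n in("side","top"):
    c=arm.capture(n); cv2.imwrite(f"pics/{n}0.png",c["frame"][:,:,::-1])
    print(n,c["mtx"],c["dist_coeffs"],c["origin"],c["attitude"])
print(arm.observe(),arm.grip_depth)
E
```

```text
pics
side [[380.06366509   0.         251.63338991]
 [  0.         380.06366509 189.09179977]
 [  0.           0.           1.        ]] [0.00167186 0.         0.         0.         0.        ] [ 0.13245161 -0.57908769  0.8499426 ] [-135.90192251    0.87241208  -38.59377805]
top [[421.34000472   0.         256.56240408]
 [  0.         421.34000472 185.89516776]
 [  0.           0.           1.        ]] [0.0154594 0.        0.        0.        0.       ] [ 0.49254401 -0.040692    1.20870561] [-177.81562429   -0.55174583  -90.07957568]
{'t': 0.1, 'joint_positions': array([7.23626054e+01, 1.38268628e+01, 2.19783451e-01, 7.65011580e+01,
       9.79723375e-04, 9.00006825e+01]), 'qvel': array([ 0.03595889, -0.01476417,  0.13965013,  0.02669346,  0.00431232,
       -0.01470096]), 'joint_efforts': array([-9.78203298e-05, -3.73138154e+01,  2.53010130e+01,  1.08629797e-02,
        6.37490598e-05,  1.13630961e-05]), 'position': array([0.1513166 , 0.47594951, 0.23049987]), 'orientation': array([-1.79891763e+02, -9.78432360e-04,  1.62361921e+02]), 'contact_force': array([ 0.28005769, -0.24703576,  0.35106894]), 'ft_torque': array([-0.05751308,  0.03955147,  0.01050057]), 'grip_force': 0.0, 'gripper_width': 0.08518064391869316} 0.0187
```

View pics/side0.png

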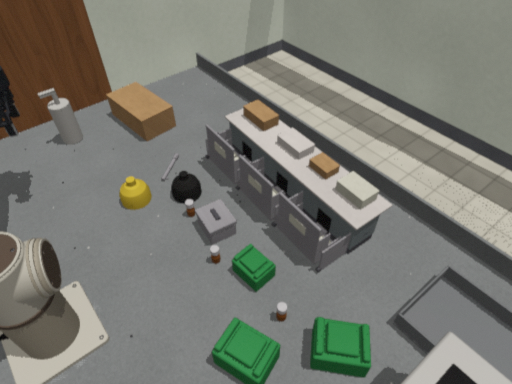

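View pics/top0.png

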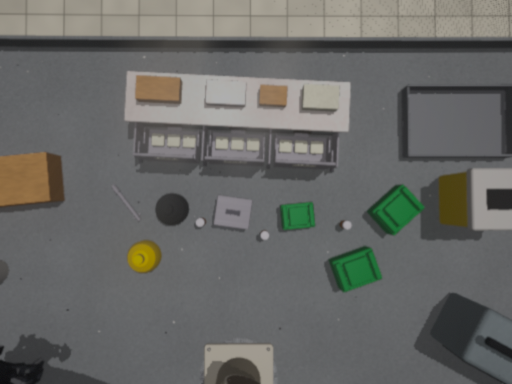

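The two views show dome (top 172,209), tin (233,212) and small block (297,216) before the left, middle and right bins. The rims lie around rows 158–165, and the vials are at (200,222), (264,236) and (347,225). I'll zoom in for accuracy.

```bash
cat > h.py <<'E'
import numpy as np, cv2
from scipy.spatial.transform import Rotation as R
from rig import arm
def ray(c,px):
    p=cv2.undistortPoints(np.array(px,float).reshape(-1,1,2),c["mtx"],c["dist_coeffs"]).reshape(-1,2)
    d=np.c_[p,np.ones(len(p))]@R.from_euler("xyz",c["attitude"],degrees=True).as_matrix().T
    return np.array(c["origin"]),d
def plane(c,px,z):
    o,d=ray(c,px); return o+d*((z-o[2])/d[:,2])[:,None]
def cross(c1,p1,c2,p2):
    o1,d1=ray(c1,[p1]);o2,d2=ray(c2,[p2]);d1=d1[0];d2=d2[0]
    s=np.linalg.lstsq(np.c_[d1,-d2],o2-o1,rcond=None)[0]
    a=o1+s[0]*d1;b=o2+s[1]*d2; return (a+b)/2,np.linalg.norm(a-b)
def proj(c,P):
    M=R.from_euler("xyz",c["attitude"],degrees=True).as_matrix().T
    return cv2.projectPoints(np.array(P,float).reshape(-1,1,3),cv2.Rodrigues(M)[0],-M@np.array(c["origin"]),c["mtx"],c["dist_coeffs"])[0].reshape(-1,2)
E
python3 - <<'E'
from h import *
t=arm.capture("top");s=arm.capture("side")
a=cv2.resize(t["frame"][115:245,120:365],None,fx=3.2,fy=3.2,interpolation=cv2.INTER_CUBIC)
cv2.imwrite("pics/topz.png",a[:,:,::-1])
b=cv2.resize(s["frame"][110:290,160:395],None,fx=3.3,fy=3.3,interpolation=cv2.INTER_CUBIC)
cv2.imwrite("pics/sidez.png",b[:,:,::-1]); print(a.shape,b.shape)
E
```

```text
(416, 784, 3) (594, 776, 3)
```

View pics/topz.png

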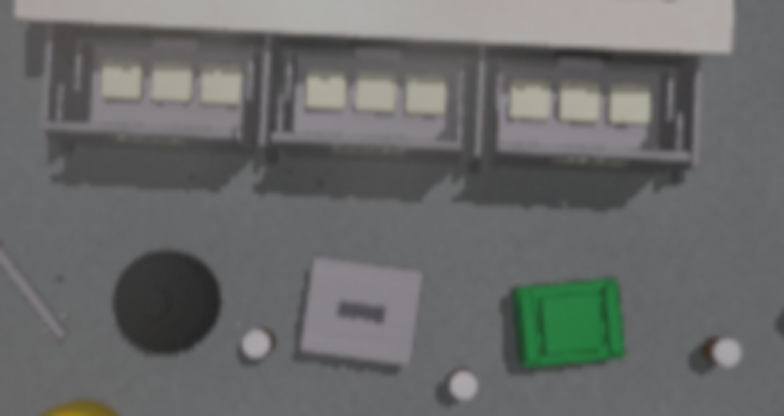

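View pics/sidez.png

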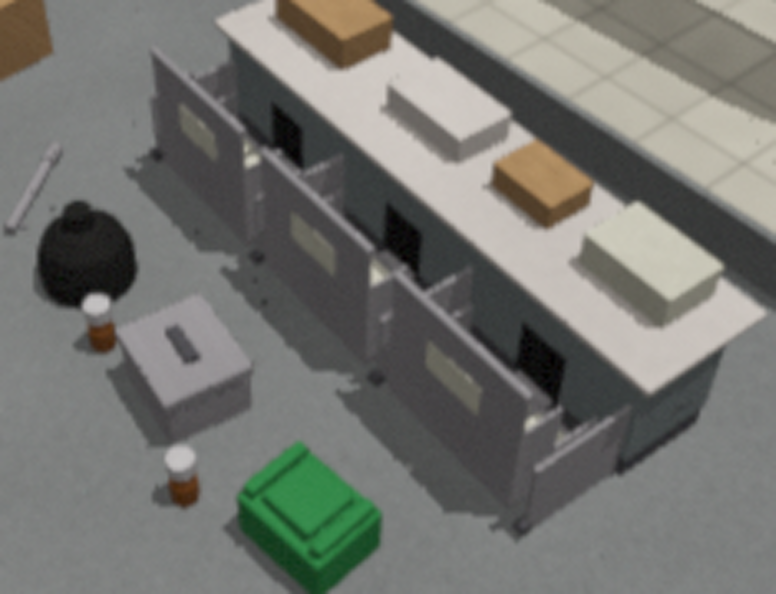

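The zooms show the rims of the left bin (top-zoom 48–250, row ~130), the middle (270–462, ~146) and the right (487–695, ~155). The dome, tin and block are at about (166,302), (361,310) and (570,323).

```bash
python3 - <<'E'
from h import *
np.set_printoptions(precision=4,suppress=True)
t=arm.capture("top");s=arm.capture("side")
T=lambda x,y:((x+.5)/3.2+119.5,(y+.5)/3.2+114.5)
S=lambda x,y:((x+.5)/3.3+159.5,(y+.5)/3.3+109.5)
a,b=plane(t,[T(14,18),T(732,50)],.128)
print("shelf front",a,b,"yaw",np.degrees(np.arctan2(-(a-b)[0],(a-b)[1])),"len",np.linalg.norm(a-b))
ex=R.from_euler("z",np.arctan2(-(a-b)[0],(a-b)[1])).as_matrix()
O=(a+b)/2-ex[:,0]*.09;O[2]=0; print("O",O)
for n,A,B,C,D in [("L",(48,128),(250,139),(152,50),(246,134)),("M",(270,140),(462,152),(262,150),(380,260)),("R",(487,150),(695,160),(397,276),(530,400))]:
    print(n,*plane(t,[T(*A),T(*B)],.154)-O@np.eye(3) @ ex*0, [ (plane(t,[T(*q)],.154)[0]-O)@ex for q in(A,B)], [cross(t,T(*p),s,S(*q)) for p,q in((A,C),(B,D))])
# items by top-face centre
f=t["frame"]
print("tin", [cross(t,T(*p),s,S(*q)) for p,q in (((315,258),(203,297)),((421,270),(251,365)),((410,364),(172,405)),((300,352),(119,336)))])
print("tinplane",P:=plane(t,[T(315,258),T(421,270),T(410,364),T(300,352)],.06),(P.mean(0)-O)@ex)
print("block",[cross(t,T(*p),s,S(*q)) for p,q in (((613,280),(380,515)),((518,290),(300,446)))])
P=plane(t,[T(615,280),T(517,288),T(623,355),T(525,364)],.06);print(P,P.mean(0),(P.mean(0)-O)@ex)
print("dome neck",cross(t,T(163,300),s,S(77,212)), "base",plane(t,[T(114,302),T(220,302),T(166,250),T(166,353)],.025),(plane(t,[T(166,302)],.02)-O)@ex)
for n,p in("v0",(256,344)),("v1",(462,386)),("v2",(727,352)):
    q=plane(t,[T(*p)],.055)[0];print(n,q,(q-O)@ex)
print("pen",plane(t,[T(62,334),(113,186)],.0075))
E
```

```text
shelf front [0.7028 0.2892 0.128 ] [ 0.6773 -0.2886  0.128 ] yaw -2.5338745878105886 len 0.5783068777420611
O [0.6001 0.0043 0.    ]
L [0.6113 0.254  0.154 ] [0.6027 0.0964 0.154 ] [array([0.0001, 0.25  , 0.154 ]), array([-0.0015,  0.0921,  0.154 ])] [(array([0.6088, 0.2552, 0.1549]), np.float64(0.005557857712598939)), (array([0.5996, 0.0969, 0.1615]), np.float64(0.005541392767964507))]
M [0.6019 0.0807 0.154 ] [ 0.5924 -0.0697  0.154 ] [array([-0.0016,  0.0765,  0.154 ]), array([-0.0045, -0.0743,  0.154 ])] [(array([0.6015, 0.0812, 0.1528]), np.float64(0.0011748670471404044)), (array([ 0.596 , -0.072 ,  0.1438]), np.float64(0.006521178272674508))]
R [ 0.594  -0.0894  0.154 ] [ 0.586  -0.2527  0.154 ] [array([-0.002 , -0.0938,  0.154 ]), array([-0.0028, -0.2574,  0.154 ])] [(array([ 0.5973, -0.0916,  0.1406]), np.float64(0.005288820403196371)), (array([ 0.5844, -0.2513,  0.1549]), np.float64(0.0038111746041262825))]
tin [(array([0.511 , 0.0535, 0.0543]), np.float64(2.3104331096250674e-05)), (array([ 0.4986, -0.0359,  0.0563]), np.float64(0.004718412570623014)), (array([ 0.4216, -0.02
[... 301 characters left out ...]
0426]), np.float64(0.0014229508551217647)), (array([ 0.482 , -0.1197,  0.0488]), np.float64(0.0031699445982063318))]
[[ 0.4918 -0.2025  0.06  ]
 [ 0.4851 -0.1189  0.06  ]
 [ 0.4281 -0.2089  0.06  ]
 [ 0.4206 -0.1255  0.06  ]] [ 0.4564 -0.164   0.06  ] [-0.1361 -0.1744  0.06  ]
dome neck (array([0.4719, 0.1788, 0.0872]), np.float64(0.009031459637845398)) base [[0.4732 0.2312 0.025 ]
 [0.473  0.1388 0.025 ]
 [0.5186 0.1862 0.025 ]
 [0.4287 0.1856 0.025 ]] [[-0.135   0.1768  0.02  ]]
v0 [0.4377 0.1034 0.055 ] [-0.1666  0.0919  0.055 ]
v1 [ 0.4017 -0.0721  0.055 ] [-0.1949 -0.085   0.055 ]
v2 [ 0.4302 -0.2986  0.055 ] [-0.1563 -0.31    0.055 ]
pen [[0.4447 0.2808 0.0075]
 [0.5385 0.3552 0.0075]]
```

```bash
cat >> h.py <<'E'
np.set_printoptions(precision=4,suppress=True)
O=np.array([.600,.0043,0]); EX=R.from_euler("z",-2.6,degrees=True).as_matrix()
def go(p,yaw=87.4):  # rack-frame target -> tool shift, spin
    o=arm.observe(); M=R.from_euler("xyz",o["orientation"],degrees=True).as_matrix()
    w=O+EX@np.array(p); y=(o["orientation"][2]-yaw+180)%360-180
    print("world",w,"shift",M.T@(w-o["position"]),"spin",y,"t",o["t"])
E
python3 - <<'E'
from h import *
t=arm.capture("top");s=arm.capture("side")
T=lambda x,y:((x+.5)/3.2+119.5,(y+.5)/3.2+114.5)
S=lambda x,y:((x+.5)/3.3+159.5,(y+.5)/3.3+109.5)
print([((c[0]-O)@EX,c[1]) for c in (cross(t,T(240,66),s,S(260,153)),cross(t,T(446,76),s,S(393,265)))])
go([.035,.176,.231])
E
```

```text
[(array([0.0467, 0.1206, 0.0971]), np.float64(0.03986089494268473)), (array([ 0.0544, -0.0528,  0.0873]), np.float64(0.025389505124476314))]
world [0.6429 0.1785 0.231 ] shift [-0.5587 -0.135   0.0002] spin 74.96480259998341 t 0.4
```

Request:
{"fn": "carry_out", "kwargs": {
  "linear": [
    [-0.02,-0.005,0],
    [-0.055,-0.013,0],
    [-0.09,-0.022,0],
    [-0.125,-0.03,0],
    [-0.16,-0.039,0],
    [-0.195,-0.047,0],
    [-0.23,-0.056,0],
    [-0.265,-0.064,0],
    [-0.3,-0.072,0],
    [-0.32,-0.077,0]
  ],
  "spin": [6,12,18,24,30,36,42,48,54,60],
  "claw": 0
}}

```text
t: 1.23
position: [0.436, 0.3041, 0.2313]
orientation: [179.9, 0.0, 101.9]
contact_force: [0.4, 1.0, 0.2]
gripper_width: 0.0002
grip_force: 0.0
```

```bash
python3 - <<'E'
from h import *
go([.035,.176,.231]); print(arm.observe())
E
```

```text
world [0.6429 0.1785 0.231 ] shift [-0.1656  0.1766  0.0006] spin 14.50346397649696 t 1.2333
{'t': 1.2333, 'joint_positions': array([ 34.933 ,  17.3438,   5.0701,  77.6736,  -0.0603, 113.0295]), 'qvel': array([-23.0317,  10.233 ,  13.8462,   4.48  ,   1.5008,  48.1972]), 'joint_efforts': array([  0.5061, -41.2553,  24.6869,   0.0066,  -0.1589,  -0.8597]), 'position': array([0.436 , 0.3041, 0.2313]), 'orientation': array([179.928 ,   0.0349, 101.9035]), 'contact_force': array([0.3833, 1.0171, 0.2179]), 'ft_torque': array([ 0.0579,  0.033 , -0.0303]), 'grip_force': 0.0, 'gripper_width': 0.00017165078623861937}
```

Request:
{"fn": "carry_out", "kwargs": {
  "linear": [
    [-0.02,0.022,0],
    [-0.045,0.048,0],
    [-0.07,0.074,0],
    [-0.095,0.1,0],
    [-0.12,0.128,0],
    [-0.14,0.15,0],
    [-0.155,0.166,0],
    [-0.163,0.175,0],
    [-0.163,0.175,0],
    [-0.163,0.175,0]
  ],
  "spin": [4,8,12,15,15,15,15,15,15,15]
}}

```text
t: 2.07
position: [0.6391, 0.184, 0.2305]
orientation: [-179.9, 0.0, 87.3]
contact_force: [-0.4, 0.0, 0.5]
gripper_width: -0.0002
grip_force: 0.0
```

```bash
python3 - <<'E'
from h import *
go([.035,.176,.134])
E
```

```text
world [0.6429 0.1785 0.134 ] shift [-0.0052  0.0042  0.0965] spin -0.10679593313463442 t 2.0667
```

Request:
{"fn": "carry_out", "kwargs": {
  "linear": [
    [-0.005,0.006,0.02],
    [-0.005,0.006,0.05],
    [-0.005,0.006,0.08],
    [-0.005,0.006,0.09],
    [-0.005,0.006,0.096],
    [-0.005,0.006,0.096],
    [-0.005,0.006,0.096]
  ],
  "spin": [0,0,0,0,0,0,0]
}}

```text
t: 2.65
position: [0.6452, 0.1799, 0.137]
orientation: [179.9, -0.0, 87.4]
contact_force: [-0.1, 1.0, 0.3]
gripper_width: -0.0
grip_force: 0.0
```

```bash
python3 - <<'E'
from h import *
go([.035,.176,.134]);print(arm.observe()["contact_force"])
t=arm.capture("top");s=arm.capture("side")
a=cv2.resize(t["frame"][60:230,110:270],(480,510));b=cv2.resize(s["frame"][90:260,180:285],(315,510))
cv2.imwrite("pics/l.png",np.hstack([a,b])[:,:,::-1])
E
```

```text
world [0.6429 0.1785 0.134 ] shift [-0.0015 -0.0022  0.003 ] spin 0.009982796111160042 t 2.65
[-0.0713  0.9874  0.3079]
```

View pics/l.png

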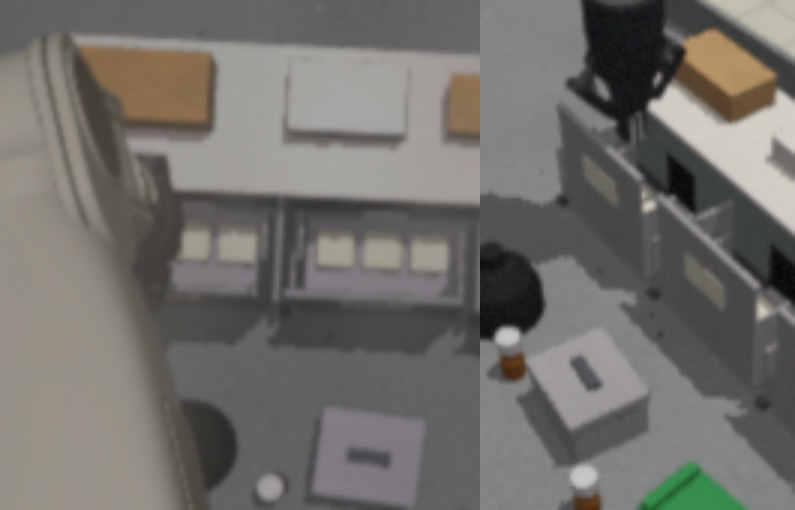

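Gripper hangs behind the left rim without contact (crop 635,125). Easing it forward now.

Request:
{"fn": "carry_out", "kwargs": {
  "linear": [
    [0,-0.002,0.004],
    [0,-0.004,0.005],
    [0,-0.006,0.005],
    [0,-0.008,0.005],
    [0,-0.01,0.005],
    [0,-0.012,0.005],
    [0,-0.013,0.005]
  ],
  "spin": [0,0,0,0,0,0,0]
}}

```text
t: 3.33
position: [0.6314, 0.1798, 0.1304]
orientation: [-180.0, 0.0, 87.4]
contact_force: [-0.2, -0.3, 0.1]
gripper_width: 0.0002
grip_force: 0.0
```

Request:
{"fn": "carry_out", "kwargs": {
  "linear": [
    [0,-0.001,0],
    [0,-0.002,0],
    [0,-0.003,0],
    [0,-0.004,0]
  ],
  "spin": [0,0,0,0]
}}

```text
t: 3.67
position: [0.6277, 0.1799, 0.1303]
orientation: [180.0, 0.0, 87.4]
contact_force: [0.1, -0.8, -0.5]
gripper_width: 0.0001
grip_force: 0.0
```

Request:
{"fn": "carry_out", "kwargs": {
  "linear": [
    [0,-0.001,0],
    [0,-0.002,0],
    [0,-0.003,0],
    [0,-0.004,0]
  ],
  "spin": [0,0,0,0]
}}

```text
t: 4.0
position: [0.6242, 0.1801, 0.1305]
orientation: [179.9, -0.0, 87.4]
contact_force: [2.2, -0.7, -0.2]
gripper_width: 0.0001
grip_force: 1.2
```

Request:
{"fn": "carry_out", "kwargs": {
  "linear": [
    [0,-0.001,0],
    [0,-0.002,0],
    [0,-0.003,0],
    [0,-0.003,0]
  ],
  "spin": [0,0,0,0]
}}

```text
t: 4.33
position: [0.6212, 0.1803, 0.1305]
orientation: [179.9, -0.0, 87.4]
contact_force: [3.7, 0.1, -0.6]
gripper_width: -0.0001
grip_force: 2.1
```

Request:
{"fn": "carry_out", "kwargs": {
  "linear": [
    [0,-0.001,0],
    [0,-0.002,0],
    [0,-0.002,0]
  ],
  "spin": [0,0,0]
}}

```text
t: 4.58
position: [0.621, 0.1803, 0.1306]
orientation: [179.7, -0.0, 87.3]
contact_force: [8.6, 0.2, -3.7]
gripper_width: -0.0001
grip_force: 4.4
```

Request:
{"fn": "carry_out", "kwargs": {
  "linear": [
    [0,-0.001,0],
    [0,-0.001,0]
  ],
  "spin": [0,0]
}}

```text
t: 4.75
position: [0.6209, 0.1803, 0.1307]
orientation: [179.6, -0.0, 87.3]
contact_force: [11.3, 0.3, -5.5]
gripper_width: -0.0001
grip_force: 5.5
```

Request:
{"fn": "carry_out", "kwargs": {
  "linear": [
    [0,-0.001,0],
    [0,-0.001,0]
  ],
  "spin": [0,0]
}}

```text
t: 4.92
position: [0.6209, 0.1803, 0.1307]
orientation: [179.5, -0.0, 87.3]
contact_force: [12.4, -0.3, -6.3]
gripper_width: 0.0003
grip_force: 6.6
```

Left is held (stopped dead at about 4 mm). I'm moving to the middle bin.

Request:
{"fn": "carry_out", "kwargs": {
  "linear": [
    [0,0.01,0],
    [0,0.022,-0.02],
    [0,0.022,-0.055],
    [-0.03,0.022,-0.065],
    [-0.07,0.022,-0.065],
    [-0.11,0.022,-0.065],
    [-0.15,0.022,-0.065],
    [-0.176,0.022,-0.065],
    [-0.176,0.022,-0.065],
    [-0.176,0.022,-0.065]
  ],
  "spin": [0,0,0,0,0,0,0,0,0,0]
}}

```text
t: 5.75
position: [0.6294, 0.0022, 0.1951]
orientation: [-179.9, -0.0, 87.2]
contact_force: [0.3, 1.1, 0.6]
gripper_width: -0.0002
grip_force: 0.0
```

```bash
python3 - <<'E'
from h import *
go([.032,.001,.131]);print(arm.observe()["contact_force"])
E
```

```text
world [0.632  0.0038 0.131 ] shift [0.0017 0.0027 0.0641] spin -0.2122653755284034 t 5.75
[0.3412 1.1498 0.6239]
```

Request:
{"fn": "carry_out", "kwargs": {
  "linear": [
    [0,0.002,0.02],
    [0,0.002,0.05],
    [0,0.002,0.064],
    [0,0.002,0.065],
    [0,-0.002,0.065],
    [0,-0.006,0.065],
    [0,-0.008,0.065],
    [0,-0.009,0.065],
    [0,-0.009,0.065]
  ],
  "spin": [0,0,0,0,0,0,0,0,0]
}}

```text
t: 6.5
position: [0.622, 0.0043, 0.1318]
orientation: [179.9, -0.0, 87.4]
contact_force: [-0.4, 0.0, -0.2]
gripper_width: -0.0001
grip_force: 0.0
```

Request:
{"fn": "carry_out", "kwargs": {
  "linear": [
    [0,-0.001,0],
    [0,-0.002,0],
    [0,-0.003,0],
    [0,-0.004,0],
    [0,-0.005,0]
  ],
  "spin": [0,0,0,0,0]
}}

```text
t: 6.92
position: [0.6176, 0.0042, 0.1307]
orientation: [179.9, -0.0, 87.4]
contact_force: [2.6, -0.7, 0.2]
gripper_width: -0.0001
grip_force: 1.2
```

Request:
{"fn": "carry_out", "kwargs": {
  "linear": [
    [0,-0.001,0],
    [0,-0.002,0],
    [0,-0.003,0],
    [0,-0.003,0]
  ],
  "spin": [0,0,0,0]
}}

```text
t: 7.25
position: [0.6141, 0.0043, 0.1307]
orientation: [179.9, 0.0, 87.4]
contact_force: [3.2, -0.2, 1.0]
gripper_width: -0.0002
grip_force: 1.5
```

Request:
{"fn": "carry_out", "kwargs": {
  "linear": [
    [0,-0.001,0],
    [0,-0.002,0],
    [0,-0.003,0],
    [0,-0.003,0]
  ],
  "spin": [0,0,0,0]
}}

```text
t: 7.58
position: [0.6125, 0.0044, 0.1308]
orientation: [179.8, 0.0, 87.4]
contact_force: [7.9, -1.0, 0.2]
gripper_width: -0.0001
grip_force: 3.7
```

Request:
{"fn": "carry_out", "kwargs": {
  "linear": [
    [0,-0.001,0],
    [0,-0.002,0],
    [0,-0.002,0]
  ],
  "spin": [0,0,0]
}}

```text
t: 7.83
position: [0.6124, 0.0044, 0.131]
orientation: [179.5, 0.0, 87.4]
contact_force: [11.0, -0.6, -3.5]
gripper_width: 0.0002
grip_force: 5.9
```

Middle is held too. I'm checking the right bin.

Request:
{"fn": "carry_out", "kwargs": {
  "linear": [
    [0,0.01,0],
    [0,0.02,-0.02],
    [0,0.02,-0.055],
    [-0.03,0.02,-0.065],
    [-0.07,0.02,-0.065],
    [-0.11,0.02,-0.065],
    [-0.15,0.02,-0.065],
    [-0.178,0.02,-0.065],
    [-0.178,0.02,-0.065],
    [-0.178,0.02,-0.065]
  ],
  "spin": [0,0,0,0,0,0,0,0,0,0]
}}

```text
t: 8.67
position: [0.6186, -0.1754, 0.194]
orientation: [-179.8, -0.1, 87.2]
contact_force: [-0.1, 0.7, 0.5]
gripper_width: -0.0003
grip_force: 0.0
```

Request:
{"fn": "carry_out", "kwargs": {
  "linear": [
    [0,0.003,0.02],
    [0,0.003,0.05],
    [0,0.003,0.064],
    [0,0.003,0.065],
    [0,-0.001,0.065],
    [0,-0.004,0.065],
    [0,-0.006,0.065],
    [0,-0.007,0.065],
    [0,-0.007,0.065]
  ],
  "spin": [0,0,0,0,0,0,0,0,0]
}}

```text
t: 9.42
position: [0.6138, -0.1738, 0.1318]
orientation: [179.9, 0.0, 87.4]
contact_force: [0.5, 0.3, 0.3]
gripper_width: -0.0002
grip_force: 0.0
```

Request:
{"fn": "carry_out", "kwargs": {
  "linear": [
    [0,-0.001,0],
    [0,-0.002,0],
    [0,-0.003,0],
    [0,-0.004,0],
    [0,-0.005,0]
  ],
  "spin": [0,0,0,0,0]
}}

```text
t: 9.83
position: [0.6093, -0.1737, 0.1306]
orientation: [179.9, 0.0, 87.4]
contact_force: [1.8, -0.3, -0.2]
gripper_width: -0.0001
grip_force: 1.2
```

Request:
{"fn": "carry_out", "kwargs": {
  "linear": [
    [0,-0.001,0],
    [0,-0.002,0],
    [0,-0.003,0],
    [0,-0.004,0],
    [0,-0.004,0]
  ],
  "spin": [0,0,0,0,0]
}}

```text
t: 10.25
position: [0.6045, -0.1735, 0.1306]
orientation: [180.0, 0.0, 87.4]
contact_force: [2.3, 0.5, 1.6]
gripper_width: 0.0003
grip_force: 1.0
```

Request:
{"fn": "carry_out", "kwargs": {
  "linear": [
    [0,-0.001,0],
    [0,-0.002,0],
    [0,-0.003,0],
    [0,-0.003,0]
  ],
  "spin": [0,0,0,0]
}}

```text
t: 10.58
position: [0.6012, -0.1733, 0.1304]
orientation: [-180.0, 0.0, 87.4]
contact_force: [1.8, -0.2, 0.3]
gripper_width: 0.0
grip_force: 1.0
```

Request:
{"fn": "carry_out", "kwargs": {
  "linear": [
    [0,-0.001,0],
    [0,-0.002,0],
    [0,-0.003,0],
    [0,-0.004,0],
    [0,-0.005,0]
  ],
  "spin": [0,0,0,0,0]
}}

```text
t: 11.0
position: [0.5963, -0.173, 0.1302]
orientation: [-180.0, -0.0, 87.4]
contact_force: [2.1, -0.4, 1.1]
gripper_width: -0.0
grip_force: 1.1
```

Request:
{"fn": "carry_out", "kwargs": {
  "linear": [
    [0,0.01,0],
    [0,0.02,-0.02],
    [0,0.02,-0.055],
    [0,0.0,-0.1],
    [0,-0.03,-0.12],
    [0,-0.06,-0.12],
    [0,-0.09,-0.12],
    [0,-0.12,-0.12],
    [0,-0.12,-0.12]
  ],
  "spin": [0,0,0,0,0,0,0,0,0],
  "claw": 0.0854
}}

```text
t: 11.75
position: [0.4692, -0.1662, 0.2493]
orientation: [-179.5, -0.1, 87.3]
contact_force: [-0.7, 0.4, -0.5]
gripper_width: 0.0851
grip_force: 0.0
```

```bash
python3 - <<'E'
from h import *
go([-.1361,-.1744,.2]);o=arm.observe();print(o["contact_force"],o["gripper_width"],o["position"])
E
```

```text
world [ 0.4561 -0.1637  0.2   ] shift [ 0.0018 -0.0128  0.0495] spin -0.12756628965075834 t 11.75
[-0.6916  0.4025 -0.5404] 0.08508238962429165 [ 0.4692 -0.1662  0.2493]
```

Right bin is free (13 mm at ~2 N). Next I align over the block.

Request:
{"fn": "carry_out", "kwargs": {
  "linear": [
    [0.002,-0.011,0],
    [0.002,-0.011,0.02],
    [0.002,-0.011,0.05],
    [0.002,-0.011,0.08],
    [0.002,-0.011,0.11],
    [0.002,-0.011,0.13],
    [0.002,-0.011,0.13],
    [0.002,-0.011,0.13]
  ],
  "spin": [-4,-7.5,-7.5,-7.5,-7.5,-7.5,-7.5,-7.5]
}}

```text
t: 12.42
position: [0.4641, -0.1644, 0.1191]
orientation: [-179.7, -0.1, 94.9]
contact_force: [-0.1, 0.2, 1.3]
gripper_width: 0.0853
grip_force: 0.0
```

```bash
python3 - <<'E'
from h import *
go([-.1361,-.1744,.02],94.9)
s=arm.capture("side"); cv2.imwrite("pics/s3.png",cv2.resize(s["frame"][130:340,160:420],None,fx=2.5,fy=2.5)[:,:,::-1])
E
```

```text
world [ 0.4561 -0.1637  0.02  ] shift [ 0.0012 -0.0075  0.0991] spin -0.0369324261621955 t 12.4167
```

View pics/s3.png

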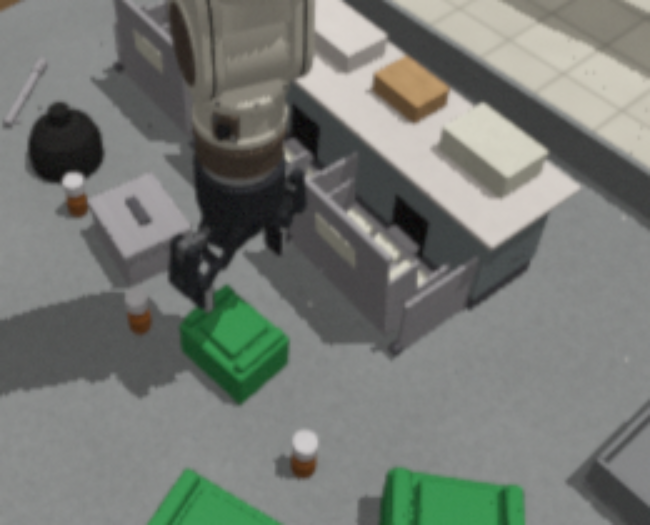

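The gripper straddles above the small block (crop 235,340). The right bin shows slightly open and staying put. Next: centre, lower, grip.

Request:
{"fn": "carry_out", "kwargs": {
  "linear": [
    [0.001,-0.008,0],
    [0.001,-0.008,0],
    [0.001,-0.008,0.01],
    [0.001,-0.008,0.02],
    [0.001,-0.008,0.03],
    [0.001,-0.008,0.035],
    [0.001,-0.008,0.035]
  ],
  "spin": [0,0,0,0,0,0,0]
}}

```text
t: 13.05
position: [0.4562, -0.1641, 0.0833]
orientation: [-179.8, -0.1, 94.9]
contact_force: [0.5, -1.1, -0.1]
gripper_width: 0.0854
grip_force: 0.0
```

```bash
python3 - <<'E'
from h import *
go([-.1361,-.1744,.02],94.9);print(arm.observe()["contact_force"])
E
```

```text
world [ 0.4561 -0.1637  0.02  ] shift [0.0003 0.0002 0.0633] spin -0.032301020726606566 t 13.05
[ 0.5117 -1.1178 -0.0703]
```

Request:
{"fn": "carry_out", "kwargs": {
  "linear": [
    [0,0,0.007],
    [0,0,0.014],
    [0,0,0.02],
    [0,0,0.026],
    [0,0,0.03],
    [0,0,0.03]
  ],
  "spin": [0,0,0,0,0,0]
}}

```text
t: 13.55
position: [0.4569, -0.1644, 0.0542]
orientation: [-179.9, -0.0, 94.9]
contact_force: [-0.8, 0.5, 0.5]
gripper_width: 0.0853
grip_force: 0.0
```

Request:
{"fn": "carry_out", "kwargs": {
  "linear": [
    [0,0,0.007],
    [0,0,0.014],
    [0,0,0.02],
    [0,0,0.026],
    [0,0,0.032],
    [0,0,0.032],
    [0,0,0.032]
  ],
  "spin": [0,0,0,0,0,0,0]
}}

```text
t: 14.13
position: [0.4572, -0.1645, 0.0228]
orientation: [-179.9, -0.0, 94.9]
contact_force: [-0.1, 0.1, -0.9]
gripper_width: 0.085
grip_force: 0.0
```

Request:
{"fn": "carry_out", "kwargs": {
  "linear": [
    [0,0,0],
    [0,0,0],
    [0,0,0],
    [0,0,0],
    [0,0,0],
    [0,0,0]
  ],
  "spin": [0,0,0,0,0,0],
  "claw": 0.06,
  "squeeze": 25
}}

```text
t: 14.63
position: [0.4579, -0.1648, 0.0237]
orientation: [180.0, 0.0, 94.9]
contact_force: [0.1, 0.9, 1.8]
gripper_width: 0.0696
grip_force: 30.1
```

Request:
{"fn": "carry_out", "kwargs": {
  "linear": [
    [0,-0.004,0],
    [0.001,-0.012,0],
    [0.002,-0.022,0],
    [0.004,-0.033,0],
    [0.005,-0.044,0],
    [0.007,-0.055,0],
    [0.009,-0.066,0],
    [0.01,-0.076,0],
    [0.011,-0.083,0],
    [0.011,-0.085,0]
  ],
  "spin": [0,0,0,0,0,0,0,0,0,0]
}}

```text
t: 15.47
position: [0.371, -0.1608, 0.0236]
orientation: [180.0, -0.0, 94.8]
contact_force: [2.0, 0.6, 2.2]
gripper_width: 0.0695
grip_force: 30.2
```

Request:
{"fn": "carry_out", "kwargs": {
  "linear": [
    [0,0,0],
    [0,0,0],
    [0,0,0],
    [0,0,0],
    [0,0,0],
    [0,0,0]
  ],
  "spin": [0,0,0,0,0,0]
}}

```text
t: 15.97
position: [0.3709, -0.1608, 0.0236]
orientation: [-179.9, -0.0, 94.8]
contact_force: [-3.6, 0.1, 9.8]
gripper_width: 0.0696
grip_force: 31.1
```

Request:
{"fn": "carry_out", "kwargs": {
  "linear": [
    [0,0,0],
    [0,0,0],
    [0,0,0],
    [0,0,0],
    [0,0,0],
    [0,0,0]
  ],
  "spin": [0,0,0,0,0,0],
  "claw": 0.0854
}}

```text
t: 16.47
position: [0.3718, -0.1608, 0.0231]
orientation: [-180.0, -0.0, 94.9]
contact_force: [0.3, -0.1, 0.4]
gripper_width: 0.0856
grip_force: 0.0
```

Request:
{"fn": "carry_out", "kwargs": {
  "linear": [
    [0,0,-0.01],
    [0,0,-0.03],
    [0,0,-0.06],
    [0,0,-0.1],
    [0,0,-0.14],
    [0,0,-0.18],
    [0,0,-0.2],
    [0,0,-0.2]
  ],
  "spin": [0,0,0,0,0,0,0,0]
}}

```text
t: 17.13
position: [0.375, -0.1622, 0.2285]
orientation: [179.5, 0.3, 94.9]
contact_force: [0.4, -0.1, -0.6]
gripper_width: 0.0857
grip_force: 0.0
```

```bash
python3 - <<'E'
from h import *
o=arm.observe();print(o["t"],o["position"],o["contact_force"])
go([.03,-.18,.225])
s=arm.capture("side"); cv2.imwrite("pics/s4.png",cv2.resize(s["frame"][130:340,160:420],None,fx=2.5,fy=2.5)[:,:,::-1])
E
```

```text
17.1333 [ 0.375  -0.1622  0.2285] [ 0.3664 -0.1109 -0.6379]
world [ 0.6218 -0.1769  0.225 ] shift [-0.0355  0.2446  0.006 ] spin 7.464405256751093 t 17.1333
```

View pics/s4.png

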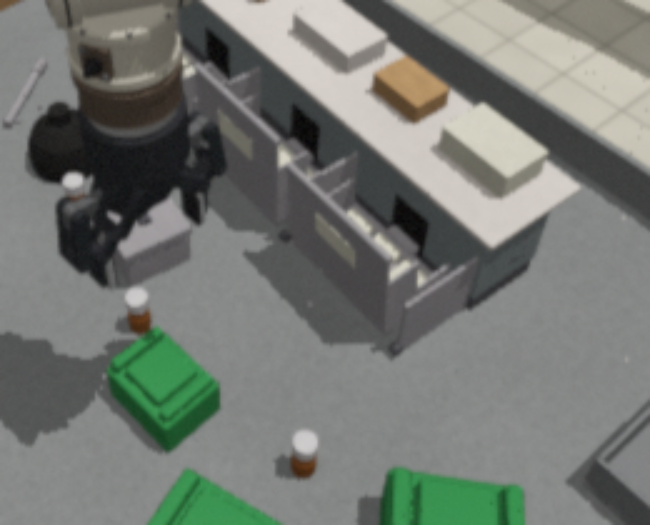

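The block stands upright clear of the swing (crop 163,390). Back to the right rim.

Request:
{"fn": "carry_out", "kwargs": {
  "linear": [
    [-0.002,0.015,0],
    [-0.007,0.045,0],
    [-0.012,0.08,0],
    [-0.017,0.115,0],
    [-0.022,0.15,0],
    [-0.027,0.185,0],
    [-0.031,0.215,0],
    [-0.034,0.235,0],
    [-0.036,0.243,0],
    [-0.036,0.243,0]
  ],
  "spin": [2,4,6,7.5,7.5,7.5,7.5,7.5,7.5,7.5],
  "claw": 0
}}

```text
t: 18.02
position: [0.618, -0.1758, 0.2194]
orientation: [-179.7, -0.1, 87.4]
contact_force: [0.1, -0.2, -0.7]
gripper_width: -0.0001
grip_force: 0.0
```

Request:
{"fn": "carry_out", "kwargs": {
  "linear": [
    [0,0,0],
    [0,0,0.02],
    [0,0,0.05],
    [0,0,0.08],
    [0,0,0.09],
    [0,0,0.09],
    [0,0,0.09]
  ],
  "spin": [0,0,0,0,0,0,0]
}}

```text
t: 18.6
position: [0.6164, -0.1762, 0.1335]
orientation: [-179.9, -0.0, 87.3]
contact_force: [-0.4, -0.7, 0.3]
gripper_width: -0.0
grip_force: 0.0
```

```bash
python3 - <<'E'
from h import *
o=arm.observe();w=(o["position"]-O)@EX;print(o["t"],o["position"],w,o["contact_force"])
# fingertip contact corner follows r=119 mm about hinge; corner is 17mm in front of TCP minus rim/panel (contact at th=0: tcp x=.017)
r=.119
for th in np.arange(.1,1.45,.1):
    p=np.array([.017-r*np.sin(th),0,.012+r*np.cos(th)]); print(round(th,2),p-[w[0],0,w[2]])
E
```

```text
18.6 [ 0.6164 -0.1762  0.1335] [ 0.0246 -0.1795  0.1335] [-0.3567 -0.6722  0.3005]
0.1 [-0.0194  0.     -0.0031]
0.2 [-0.0312  0.     -0.0049]
0.3 [-0.0427  0.     -0.0079]
0.4 [-0.0539  0.     -0.0119]
0.5 [-0.0646  0.     -0.0171]
0.6 [-0.0748  0.     -0.0233]
0.7 [-0.0842  0.     -0.0305]
0.8 [-0.0929  0.     -0.0386]
0.9 [-0.1008  0.     -0.0476]
1.0 [-0.1077  0.     -0.0572]
1.1 [-0.1136  0.     -0.0676]
1.2 [-0.1185  0.     -0.0784]
1.3 [-0.1222  0.     -0.0897]
1.4 [-0.1248  0.     -0.1013]
```

Request:
{"fn": "carry_out", "kwargs": {
  "linear": [
    [0,-0.007,0.001],
    [0,-0.014,0.002],
    [0,-0.019,0.003],
    [0,-0.025,0.004],
    [0,-0.031,0.005],
    [0,-0.037,0.006],
    [0,-0.043,0.008],
    [0,-0.043,0.008]
  ],
  "spin": [0,0,0,0,0,0,0,0]
}}

```text
t: 19.27
position: [0.5727, -0.1741, 0.1252]
orientation: [-179.9, -0.0, 87.3]
contact_force: [-0.2, -0.6, -0.4]
gripper_width: -0.0
grip_force: 0.0
```

Request:
{"fn": "carry_out", "kwargs": {
  "linear": [
    [0,-0.005,0.002],
    [0,-0.011,0.004],
    [0,-0.016,0.006],
    [0,-0.022,0.009],
    [0,-0.027,0.012],
    [0,-0.032,0.015],
    [0,-0.032,0.015]
  ],
  "spin": [0,0,0,0,0,0,0]
}}

```text
t: 19.85
position: [0.5402, -0.1725, 0.1092]
orientation: [-179.8, -0.0, 87.3]
contact_force: [-0.7, -0.2, 0.2]
gripper_width: -0.0001
grip_force: 0.0
```

```bash
python3 - <<'E'
from h import *
o=arm.observe();w=(o["position"]-O)@EX;print(o["t"],w,o["contact_force"])
s=arm.capture("side"); cv2.imwrite("pics/s5.png",cv2.resize(s["frame"][130:340,160:420],None,fx=2.5,fy=2.5)[:,:,::-1])
E
```

```text
19.85 [-0.0517 -0.1794  0.1092] [-0.6546 -0.215   0.2077]
```

View pics/s5.png

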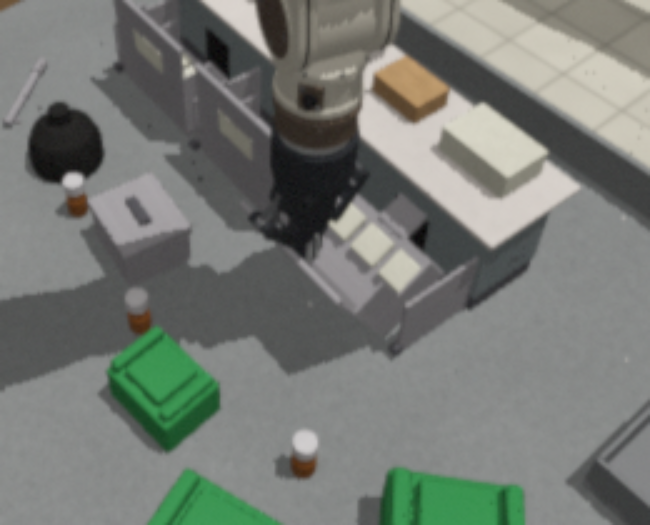

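Bin is following, about 0.6 rad open; nothing else disturbed. Continuing along the arc.

Request:
{"fn": "carry_out", "kwargs": {
  "linear": [
    [0,-0.005,0.004],
    [0,-0.0095,0.007],
    [0,-0.014,0.011],
    [0,-0.018,0.015],
    [0,-0.022,0.02],
    [0,-0.026,0.024],
    [0,-0.03,0.029],
    [0,-0.033,0.034],
    [0,-0.033,0.034]
  ],
  "spin": [0,0,0,0,0,0,0,0,0]
}}

```text
t: 20.65
position: [0.5074, -0.1708, 0.0747]
orientation: [-179.8, -0.1, 87.3]
contact_force: [-0.4, 0.4, 0.2]
gripper_width: -0.0002
grip_force: 0.0
```

Request:
{"fn": "carry_out", "kwargs": {
  "linear": [
    [0,-0.003,0.005],
    [0,-0.006,0.01],
    [0,-0.0085,0.016],
    [0,-0.011,0.021],
    [0,-0.013,0.027],
    [0,-0.013,0.027]
  ],
  "spin": [0,0,0,0,0,0]
}}

```text
t: 21.15
position: [0.4946, -0.1701, 0.0476]
orientation: [-179.8, -0.1, 87.4]
contact_force: [0.2, 0.8, -0.4]
gripper_width: 0.0001
grip_force: 0.0
```

```bash
python3 - <<'E'
from h import *
o=arm.observe();w=(o["position"]-O)@EX;print(o["t"],w,o["contact_force"])
E
```

```text
21.15 [-0.0974 -0.179   0.0476] [ 0.2449  0.759  -0.3963]
```

Request:
{"fn": "carry_out", "kwargs": {
  "linear": [
    [0,-0.001,0.004],
    [0,-0.002,0.008],
    [0,-0.002,0.01],
    [0,-0.002,0.01]
  ],
  "spin": [0,0,0,0]
}}

```text
t: 21.48
position: [0.4939, -0.1704, 0.0387]
orientation: [-179.9, -0.0, 87.4]
contact_force: [0.9, 0.3, -0.6]
gripper_width: 0.0002
grip_force: 0.0
```

Request:
{"fn": "carry_out", "kwargs": {
  "linear": [
    [0,0,0.002],
    [0,0,0.003],
    [0,0,0.003]
  ],
  "spin": [0,0,0]
}}

```text
t: 21.73
position: [0.4946, -0.1706, 0.0376]
orientation: [179.9, 0.0, 87.4]
contact_force: [-3.7, 1.1, 7.4]
gripper_width: 0.0002
grip_force: 3.6
```

Request:
{"fn": "carry_out", "kwargs": {
  "linear": [
    [0,0,0.001],
    [0,0,0.002],
    [0,0,0.002]
  ],
  "spin": [0,0,0]
}}

```text
t: 21.98
position: [0.4947, -0.1706, 0.0373]
orientation: [179.9, 0.0, 87.4]
contact_force: [-6.1, 1.7, 20.6]
gripper_width: 0.0002
grip_force: 8.9
```

Request:
{"fn": "carry_out", "kwargs": {
  "linear": [
    [0,0,-0.01],
    [0,0,-0.03],
    [0,0,-0.06],
    [0,0,-0.1],
    [0,0,-0.14],
    [0,0,-0.18],
    [0,-0.03,-0.2],
    [0.03,-0.07,-0.2],
    [0.06,-0.11,-0.2],
    [0.06,-0.11,-0.2]
  ],
  "spin": [0,0,0,0,0,0,0,0,0,0]
}}

```text
t: 22.82
position: [0.3834, -0.1035, 0.2347]
orientation: [-179.9, -0.1, 87.4]
contact_force: [0.3, 0.7, 0.2]
gripper_width: 0.0002
grip_force: 0.0
```

Request:
{"fn": "carry_out", "kwargs": {
  "linear": [
    [0,0,0],
    [0,0,0],
    [0,0,0]
  ],
  "spin": [0,0,0]
}}

```text
t: 23.07
position: [0.3884, -0.106, 0.2348]
orientation: [179.9, 0.0, 87.4]
contact_force: [-0.1, -0.8, 0.4]
gripper_width: 0.0004
grip_force: 0.0
```

```bash
python3 - <<'E'
from h import *
s=arm.capture("side"); cv2.imwrite("pics/s6.png",cv2.resize(s["frame"][110:340,140:420],None,fx=2.5,fy=2.5)[:,:,::-1])
E
```

```text
(no output)
```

View pics/s6.png

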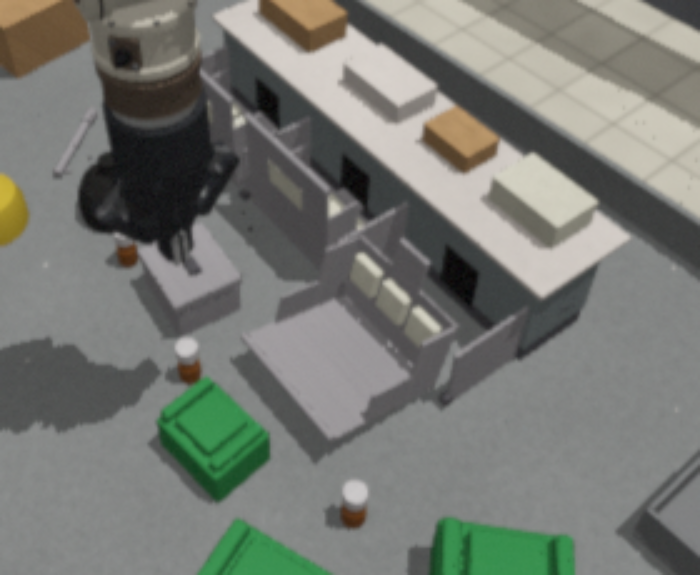

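The right bin lies down on its stop (crop 330,370). The block stands clear, the vials and tin stand where they were, and the other bins are shut. Handing in.

```bash
python3 -c "
from rig import arm
print(arm.hand_in())"
```

```text
the job is handed in; nothing more can be done
None
```

The right bin was the free one; I slid the block clear and tipped that bin onto its stop, the left and middle bins stayed shut, and the job is handed in (no verdict came back).

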